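# Set and lock the bench indexing dial

### The arm

A 7-joint arm with a two-finger parallel gripper is mounted at the origin on the work surface. World frame = base frame: x ahead of the robot, y to its left, z up, the work surface at z = 0. Lengths are in mm, angles in rad, forces in N, time in s.
With the tool pointing down it reaches from about 350 to 900 mm from the base axis. Payload 19.9 kg.
Tool frame: the origin (TCP) lies on the centre line of the jaws, within the pads' length; the fingertips stand 17 mm ahead of it and the grasp point (between the pads) lies 2 mm behind it; z points along the fingers, y is the line along which they close (so a half turn about z gives the same grasp; the last joint's range is limited). The gripper opens to 85 mm and grips with 20 to 120 N. Pads are 22 mm wide; open, the fingers measure 114 mm over their backs; the gripper's body (76 mm by 85 mm) begins 54 mm behind the grasp point. The pads swing forward as they close: fully open they stand 13 mm farther back than shut.
Start: joints at [-1.185, 0.417, -0.01, 1.614, 0.005, 1.111, -0.053], TCP at [259.281, 568.662, 248.26] pointing down, gripper open.
Joint ranges: [-2.81, 2.81], [-0.39, 2.02], [-1.27, 1.25], [0.06, 2.57], [-1.19, 4.33], [0.19, 2], [-2.82, 2.82]. Speed limits (rad/s): [1.89, 1.89, 2.39, 2.39, 3.01, 3.01, 3.01].

### API

Orientations are given as a unit quaternion [w, x, y, z].
In Python, from bench import bot gives the robot as it stands.
- The arm moves only by the tool carry_out, never from a script. Its argument "moves" is a list of rows, each an object with "fingers": the closure, from 0 (fully open) to 1 (shut); "offset": the shift along the tool's x, y, z in shares of 0.6 m (1.0 is 0.6 m), a list of three; "twist": the turn, a rotation vector about the tool's x, y, z in a scale on which 1.0 is 2 pi rad, a list of three. In form: [{"fingers": fingers, "offset": [dx, dy, dz], "twist": [wx, wy, wz]}, ...]. A call has 1 to 12 rows; each row is the pose to reach, as a shift and turn from the pose commanded when the call began, along the tool's axes at that moment; what a row does not reach only later rows make up. A row lasts 1/12 s, in which the tool goes at most 41.7 mm and 7.16 degrees, less where a joint would pass 70% of its speed; a pose out of reach is approached as far as the arm can. A shift or turn number past 1, either way, is cut back to 1. A call with a gripper value outside its range is refused whole. The fingers move at their own pace and stop on an object; the grip force is fixed at half the most. Time passes only in rows, so rows that repeat a pose let the fingers close. It gives the time, the measured TCP pose, the force, the opening and the grip force at its end, in the units of the state.
- bot.observe(): the state, without advancing time (a new reading comes with each control period).
- bot.capture(name): name is "side" or "top" or "wrist"; returns a dict with "color" (384x512x3 uint8, red, green, blue), "z_map" (384x512 float32, mm along the optical axis (not along the pixel's ray), 0 where there is no reading), "intrinsics" (3x3 intrinsics, pixels), "R" (3x3) and "t" (3): a world point X has camera coordinates R X + t; the wrist camera has in their place "hand_eye" (4x4, takes a point from camera to tool coordinates, whose origin is the TCP and whose axes are the flange's). Camera axes: x right, y down, z forward; pixel columns grow to the right and rows downward; lengths in mm; the calibration is good to about 2 mm. The wrist camera is an equidistant fisheye: a pixel r from the principal point sees the ray r / f radians off the axis. A picture is of the moment at which its call begins: read the wrist's pose just before it.
- bot.sign_off(): hands the job in; it is judged then, once.
The state is a dict: "clock": time; "q": joint angles; "joint_velocities": joint speeds; "joint_efforts": joint torques, N m; "position": TCP position; "ee_rot": TCP orientation; "contact_force": force on the tool from outside, world axes, zero at the start; "moment": the same for the moment, N m; "grip_width": finger opening in mm; "finger_force": force on a finger pad.
Only numpy, scipy, OpenCV 4.12 (cv2) and the standard library are available. Lean on these libraries where they do the work, as an engineer would, in place of code of your own. Each camera call takes 0.05 s, during which the arm holds its last target. There are 200 camera calls.

### The job

Set the indexing dial on the store counter: gently push its upright finger post round with the closed fingertips until the index line on the dial lines up with the one long line on the scale collar around it, then push the clamp lever fully home, swinging it towards the dial, to lock the setting. Only push: do not pinch or grip the post or the lever, and do not lift the dial, which sits loosely on its spindle. Leave the collar and the bolt, the tin and the tape roll where they are, and finish clear of everything.

Things in the scene. Friction and masses are not known exactly. Their poses are not given: they have to be found in the camera images.
- base: Green cast base plate of the indexing dial, fixed on the counter, 240 mm (its x) by 360 mm (its y), 28 mm high. Its origin is on the underside, directly below the dial's axis; z is up. The plate reaches from -125 to +235 mm along its own y, and +-120 mm along its x; the clamp lever is on its +y end.
- plate: The dial: a steel disc 150 mm across, 8 mm thick, on a vertical spindle. Origin on its axis at the underside, 42 mm above the counter; top face at 50 mm. One black index line 4 mm wide runs to the rim along its own -x; the finger post stands at the other side, 55 mm along its +x. A hub 36 mm across rises 6 mm in the middle. It rests by its weight (about 4 N) and lifts off: 3 mm up is a failure.
- dial (a joint): Turn of the dial, rad, counter-clockwise from above positive; at 0 the index line points along the base's -x and the post along its +x. Stops at -2.8 and 2.0. Friction 0.12 N m (about 2 N at the post); it stays where it is left. It starts 0.7 to 2.9 rad clockwise of the long line: turn it counter-clockwise; no stop is in the way.
- index_mark (a point): Outer end of the index line on the dial's rim, 75 mm from the axis, on the top face 50 mm above the counter.
- post_top (a point): Centre of the top of the finger post: a dark steel pin 14 mm across standing 42 mm above the dial's top face (its top is 92 mm above the counter), 55 mm from the dial's axis.
- target_mark (a point): Inner end of the collar's long line, 75 mm from the dial's axis, 42 mm above the counter; index_mark is straight above it when lined up. The collar is an aluminium disc 210 mm across under the dial, top at 42 mm, with 35 short black radial lines (8 by 1.5 mm) and one long (27 by 4 mm). It is held very stiffly and must not turn.
- clamp (a joint): Swing of the clamp lever in rad, counter-clockwise from above positive: 0 is fully open (the arm points 120 degrees counter-clockwise from the base's +x, away from the dial), 1.15 is the stop, fully home (the arm lies nearly along the base's -x). It counts as home beyond 0.95. Friction 0.15 N m (about 2 N at the knob); it stays where it is left.
- clamp_pivot (a point): Pivot axis of the clamp lever, on the top of its boss, 50 mm above the counter.
- knob: The lever's black upright knob, 16 mm across, from 42 to 88 mm above the counter, 70 mm from the pivot; origin in the middle of its underside. It revolves on its pin. The flat steel arm between them is 12 mm wide, its top 50 mm above the counter.
- bolt: Loose large hex bolt, standing on its head (about 42 mm across), shank 24 mm, 80 mm high. Origin under its middle. To be left alone.
- tin: Loose tin, 66 mm across, 70 mm high. Origin under its middle. To be left alone.
- tape: Loose roll of tape lying flat, 90 mm across, 24 mm high. Origin under its middle. To be left alone.

How it is judged:
By the outcome, as a careful person would: the job done as asked, in the order asked, and still so for the second after the job is handed in, with the robot touching nothing.
It also fails if it takes over 59 s, if anything falls off the work surface, if the arm or the gripper's body presses on something with over 40 N, if the wrist force passes 120 N, or if a joint passes its speed limit or range.

## Working session

There is one attempt and no reset: what is moved stays moved. The work goes in short steps, Python scripts to look and compute and a tool call to move; the robot and the scene stay as the last step left them, time stands still between calls to the robot, and variables do not carry over. Pictures are saved under pics/ and viewed, at most 12 in all, crops included, and the job is handed in when it is done.

Besides the shell and the picture viewer there is one more tool, called after ">>>" by a JSON object that holds its "fn" and its "kwargs", one argument or row to a line. carry_out: Moves the arm, as the interface text tells. Its arguments: {"type":"object","properties":{"moves":{"type":"array"}},"required":["moves"]}

```bash
mkdir -p pics; ls
cat > h.py <<'E'
import numpy as np, cv2
from bench import bot
def ray(c,u,v):
    K=c["intrinsics"];R=np.array(c["R"]);t=np.array(c["t"]).ravel()
    d=R.T@np.linalg.solve(K,[u,v,1.]);return -R.T@t,d
def plane(c,u,v,z):
    o,d=ray(c,u,v);return o+d*(z-o[2])/d[2]
def proj(c,X):
    p=np.array(c["intrinsics"])@(np.array(c["R"])@np.array(X,float)+np.array(c["t"]).ravel());return p[:2]/p[2]
def tri(a,b):
    (o1,d1),(o2,d2)=a,b
    s=np.linalg.lstsq(np.c_[d1,-d2],o2-o1,rcond=None)[0]
    p,q=o1+s[0]*d1,o2+s[1]*d2;return (p+q)/2,np.linalg.norm(p-q)
E
python3 - <<'E'
from h import *
import pickle
s=bot.observe();print(s)
for n in("side","top"):
    c=bot.capture(n);pickle.dump(c,open(n+".pkl","wb"));cv2.imwrite(f"pics/{n}0.png",c["color"][...,::-1]);print(n,np.round(c["intrinsics"],1).tolist(),np.round(c["R"],3).tolist(),np.round(c["t"]).tolist())
E
```

```text
pics
{'clock': 0.0, 'q': array([-1.1844938 ,  0.418021  , -0.01030889,  1.61415766,  0.00471252,
        1.11067963, -0.05298386]), 'joint_velocities': array([-0.00079857, -0.00011329, -0.00259252, -0.00079486, -0.00076865,
        0.00218852, -0.00112321]), 'joint_efforts': array([-5.50399036e-04, -8.64442420e+01,  6.78601116e-01, -4.34882390e+01,
        1.91150961e-02,  7.31706357e-03, -2.24694631e-06]), 'position': array([259.17194774, 568.38421374, 247.63781876]), 'ee_rot': array([-8.21989626e-05,  2.12256587e-01,  9.77213772e-01, -6.15567280e-04]), 'contact_force': array([-0.00970238, -0.63878189, -0.4188211 ]), 'moment': array([-0.05300486, -0.06148471,  0.02788244]), 'finger_force': 0.0, 'grip_width': 85.76575087817393}
side [[457.8, 0.0, 255.1], [0.0, 457.8, 189.7], [0.0, 0.0, 1.0]] [[0.985, -0.173, -0.014], [-0.097, -0.487, -0.868], [0.144, 0.856, -0.496]] [-596.0, 126.0, 844.0]
top [[359.0, 0.0, 257.5], [0.0, 359.0, 195.3], [0.0, 0.0, 1.0]] [[0.009, -1.0, -0.013], [-0.992, -0.007, -0.123], [0.123, 0.014, -0.992]] [-1.0, 591.0, 805.0]
```

View pics/side0.png

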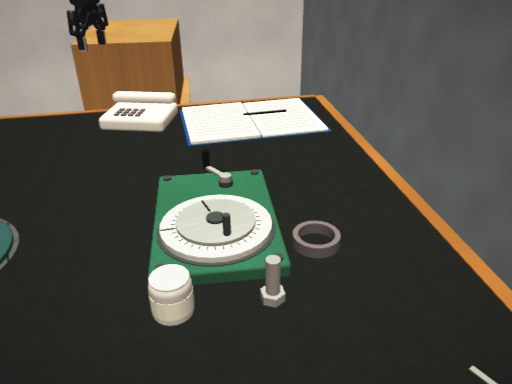

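View pics/top0.png

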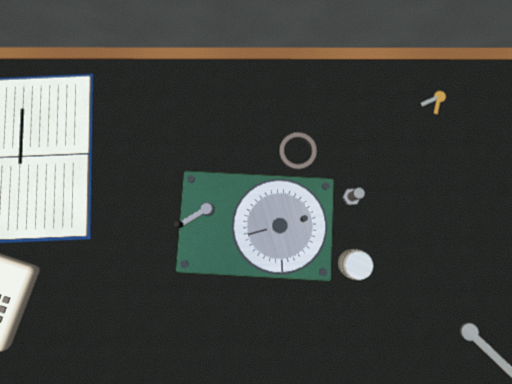

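The top view shows the dial at (280,226), with the index line pointing left to (250,234) and the post at (304,218). The long line points down at (282,266), the lever pivot is at (207,209) and the knob at (179,223). The tape (298,150), bolt (353,196) and tin (356,264) stand around the base. The side view agrees: post top at (226,215), knob at (206,153). The dial needs about 75° counter-clockwise.

```bash
cat > m.py <<'E'
from h import *
import pickle
def blobs(m,amin=8):
    n,l,st,ce=cv2.connectedComponentsWithStats(m.astype(np.uint8));return [(st[i].tolist(),ce[i].round(1).tolist()) for i in range(1,n) if st[i][4]>=amin]
def collar(c,z=42,box=None):
    g=cv2.cvtColor(c["color"],cv2.COLOR_RGB2GRAY)
    m=(g>185).astype(np.uint8)
    if box: mm=np.zeros_like(m);x0,y0,x1,y1=box;mm[y0:y1,x0:x1]=m[y0:y1,x0:x1];m=mm
    cs=cv2.findContours(m,cv2.RETR_EXTERNAL,cv2.CHAIN_APPROX_NONE)[0]
    k=max(cs,key=cv2.contourArea)[:,0].astype(float)
    k=cv2.convexHull(k.astype(np.float32))[:,0]
    P=np.array([plane(c,u,v,z)[:2] for u,v in k])
    (x,y),r=cv2.minEnclosingCircle(P.astype(np.float32))
    A=np.c_[2*P,np.ones(len(P))];s=np.linalg.lstsq(A,(P**2).sum(1),rcond=None)[0]
    return s[:2],np.sqrt(s[2]+s[:2]@s[:2]),(x,y,r)
E
python3 - <<'E'
from m import *
T=pickle.load(open("top.pkl","rb"));S=pickle.load(open("side.pkl","rb"))
print("collar top",collar(T,42,(225,170,335,282)));print("collar side",collar(S,42,(150,185,282,270)))
c,_,_=collar(T,42,(225,170,335,282))
# polar samples at index line and long line
g=cv2.cvtColor(T["color"],cv2.COLOR_RGB2GRAY).astype(np.float32)
a=np.radians(np.arange(0,360,.5))
def prof(rs,z):
    out=0
    for r in rs:
        uv=np.array([proj(T,[c[0]+r*np.cos(t),c[1]+r*np.sin(t),z]) for t in a],np.float32)
        out=out+cv2.remap(g,uv[:,:1],uv[:,1:],1)[:,0]
    return out/len(rs)
for n,rs,z in(("long",range(90,100,2),42),("idx",range(30,70,4),50)):
    p=prof(rs,z);i=p.argmin();w=np.clip(np.median(p)-20-p,0,None);k=abs((np.degrees(a)-np.degrees(a[i])+180)%360-180)<8
    print(n,np.degrees(a[i]),p[i],np.median(p),"cent",(np.degrees(a)[k]*w[k]).sum()/w[k].sum())
for n,C,box in(("top",T,(170,165,340,285)),("side",S,(150,140,290,280))):
    G=cv2.cvtColor(C["color"],cv2.COLOR_RGB2GRAY);x0,y0,x1,y1=box
    m=np.zeros(G.shape,bool);m[y0:y1,x0:x1]=(G[y0:y1,x0:x1]<(45))
    print(n,[b for b in blobs(m) if b[0][4]<600])
E
python3 - <<'E'
import pickle,cv2
T=pickle.load(open("top.pkl","rb"));S=pickle.load(open("side.pkl","rb"))
a=cv2.resize(T["color"][165:285,170:340],None,fx=3,fy=3,interpolation=2)
b=cv2.resize(S["color"][140:270,150:280],None,fx=2.77,fy=2.77,interpolation=2)[:360,:280]
import numpy as np
cv2.imwrite("pics/c1.png",np.hstack([a,b])[...,::-1])
E
```

```text
collar top (array([520.93348664, -46.54690997]), np.float64(103.70947179071884), (521.0076904296875, -46.490936279296875, 104.27063751220703))
collar side (array([521.94199793, -46.80381181]), np.float64(104.95103955745364), (521.38330078125, -46.83849334716797, 105.87898254394531))
long 184.0 112.4875 221.15967 cent 183.5571132061718
idx 106.0 97.52256 170.63799 cent 105.85840643469415
top []
side [([229, 221, 1, 12, 12], [229.0, 226.5]), ([281, 276, 9, 4, 29], [285.2, 277.9])]
```

View pics/c1.png

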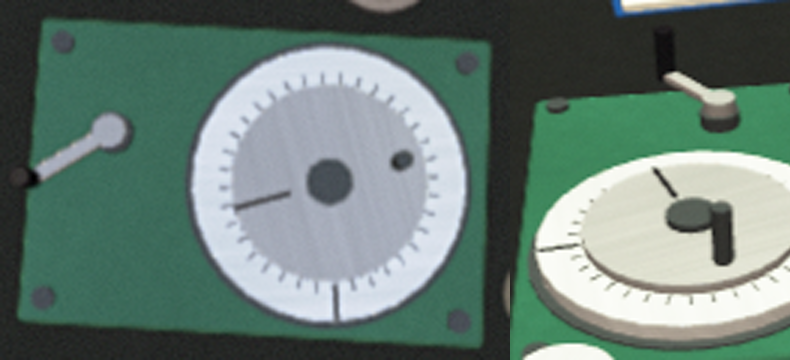

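The crop confirms the layout. The post top is at crop (404,157) and the index line ends at (236,207). The long line runs from (335,287) to (338,320). The knob is at (19,176) and the pivot at (111,130). In the side crop the post top is (721,208), the knob top (664,32) and the pivot (719,97).

Run:
```python
from m import *
T=pickle.load(open("top.pkl","rb"));S=pickle.load(open("side.pkl","rb"))
f=lambda u,v:(170+u/3,165+v/3); g=lambda u,v:(150+(u-510)/2.77,140+v/2.77)
for n,a,b in(("post",(404,157),(721,208)),("knob",(19,176),(664,32)),("pivot",(111,130),(719,97)),("hub",(329,182),(689,211))):
    p,e=tri(ray(T,*f(*a)),ray(S,*g(*b)));print(n,p.round(1),round(e,1))
c=np.array([521.3,-46.7]);t=np.radians(285.9);print("post exp",c+55*np.array([np.cos(t),np.sin(t)]))
for n,p in (("tape",(298,150,24)),("bolt",(358,193,80)),("tin",(358,262,70))): print(n,plane(T,*p).round())
for n,z,b in (("base",28,[(184,172),(334,179),(330,280),(176,272)]),): print([plane(T,*q,z)[:2].round().tolist() for q in b])
```

```text
post [537.4 -99.9  90.1] 0.9
knob [522.8 180.8  83.8] 3.3
pivot [559.5 119.1  52.1] 2.6
hub [520.4 -47.3  56.3] 1.2
post exp [536.36775703 -99.59577203]
tape [704. -93.  24.]
bolt [ 593. -219.   80.]
tin [ 441. -218.   70.]
[[647.0, 180.0], [633.0, -177.0], [398.0, -164.0], [412.0, 191.0]]
```

```bash
cat > rel.py <<'E'
from h import *
from scipy.spatial.transform import Rotation as Ro
def cur():
    s=bot.observe();q=s["ee_rot"];return s,Ro.from_quat([q[1],q[2],q[3],q[0]])
def down(yaw):  # tool x at world angle yaw deg, z down
    a=np.radians(yaw);x=np.array([np.cos(a),np.sin(a),0]);z=np.array([0,0,-1.]);return Ro.from_matrix(np.c_[x,np.cross(z,x),z])
def rel(p,yaw):
    s,R=cur();return (R.inv().apply(np.array(p)-s["position"])/1000).round(4),(R.inv()*down(yaw)).as_rotvec().round(3)
def st():
    s,R=cur();x=R.as_matrix()[:,0];print(round(s["clock"],2),s["position"].round(1),"yaw",np.degrees(np.arctan2(x[1],x[0])).round(1),"F",s["contact_force"].round(1),"grip",round(s["grip_width"],1),"q",s["q"].round(2))
E
python3 -c "
from rel import *
st();print(rel([508,-108,200],15.9))"
```

```text
0.1 [259.2 568.4 247.7] yaw 155.5 F [ 0.  -0.3 -0.5] grip 85.6 q [-1.18  0.42 -0.01  1.61  0.    1.11 -0.05]
(array([-0.507 , -0.5122,  0.0483]), array([-0.000e+00,  1.000e-03,  2.436e+00]))
```

Units first: shifts go in shares of 0.6 m and turns go in shares of 2 pi rad. So -0.512 m / 0.6 = -0.8533, -0.507 m / 0.6 = -0.845, 2.436 rad / 6.2832 = 0.3877.

>>> {"fn": "carry_out", "kwargs": {
  "moves": [
    {"fingers":1,"offset":[-0.845,-0.8533,0.08],"twist":[0,0,0.3877]},
    {"fingers":1,"offset":[-0.845,-0.8533,0.08],"twist":[0,0,0.3877]},
    {"fingers":1,"offset":[-0.845,-0.8533,0.08],"twist":[0,0,0.3877]},
    {"fingers":1,"offset":[-0.845,-0.8533,0.08],"twist":[0,0,0.3877]},
    {"fingers":1,"offset":[-0.845,-0.8533,0.08],"twist":[0,0,0.3877]},
    {"fingers":1,"offset":[-0.845,-0.8533,0.08],"twist":[0,0,0.3877]},
    {"fingers":1,"offset":[-0.845,-0.8533,0.08],"twist":[0,0,0.3877]},
    {"fingers":1,"offset":[-0.845,-0.8533,0.08],"twist":[0,0,0.3877]},
    {"fingers":1,"offset":[-0.845,-0.8533,0.08],"twist":[0,0,0.3877]},
    {"fingers":1,"offset":[-0.845,-0.8533,0.08],"twist":[0,0,0.3877]},
    {"fingers":1,"offset":[-0.845,-0.8533,0.08],"twist":[0,0,0.3877]},
    {"fingers":1,"offset":[-0.845,-0.8533,0.08],"twist":[0,0,0.3877]}
  ]
}}

```text
clock: 1.1
position: [431.7, 98.5, 215.1]
ee_rot: [-0.0, 0.823, 0.568, 0.0]
contact_force: [1.5, 1.2, -0.3]
grip_width: 0.1
finger_force: 0.0
```

```bash
python3 -c "
from rel import *
st();print(rel([508,-108,200],15.9))"
```

```text
1.1 [431.7  98.5 215.1] yaw 69.2 F [ 1.5  1.2 -0.3] grip 0.1 q [-0.74  0.14  0.48  2.09 -0.08  0.93 -0.58]
(array([-0.1659,  0.1446,  0.015 ]), array([-0.  , -0.  ,  0.93]))
```

In the tool's units: -0.166 m / 0.6 = -0.2767, 0.015 m / 0.6 = 0.025, 0.93 rad / 6.2832 = 0.148.

>>> {"fn": "carry_out", "kwargs": {
  "moves": [
    {"fingers":1,"offset":[-0.2767,0.2417,0.025],"twist":[0,0,0.148]},
    {"fingers":1,"offset":[-0.2767,0.2417,0.025],"twist":[0,0,0.148]},
    {"fingers":1,"offset":[-0.2767,0.2417,0.025],"twist":[0,0,0.148]},
    {"fingers":1,"offset":[-0.2767,0.2417,0.025],"twist":[0,0,0.148]},
    {"fingers":1,"offset":[-0.2767,0.2417,0.025],"twist":[0,0,0.148]},
    {"fingers":1,"offset":[-0.2767,0.2417,0.025],"twist":[0,0,0.148]},
    {"fingers":1,"offset":[-0.2767,0.2417,0.025],"twist":[0,0,0.148]},
    {"fingers":1,"offset":[-0.2767,0.2417,0.025],"twist":[0,0,0.148]},
    {"fingers":1,"offset":[-0.2767,0.2417,0.025],"twist":[0,0,0.148]},
    {"fingers":1,"offset":[-0.2767,0.2417,0.025],"twist":[0,0,0.148]},
    {"fingers":1,"offset":[-0.2767,0.2417,0.025],"twist":[0,0,0.148]},
    {"fingers":1,"offset":[-0.2767,0.2417,0.025],"twist":[0,0,0.148]}
  ]
}}

```text
clock: 2.1
position: [509.4, -105.5, 200.1]
ee_rot: [-0.0, 0.99, 0.142, 0.0]
contact_force: [0.6, 0.7, 0.1]
grip_width: -0.4
finger_force: 0.0
```

```bash
python3 -c "
from rel import *
st();print(rel([508,-108,79],15.9))
w=bot.capture('wrist');import pickle;pickle.dump((w,bot.observe()),open('w1.pkl','wb'));cv2.imwrite('pics/w1.png',w['color'][...,::-1]);print(w['intrinsics'],w['hand_eye'])"
```

```text
2.1 [ 509.4 -105.5  200.1] yaw 16.4 F [0.6 0.7 0.1] grip -0.4 q [-0.47  0.36  0.75  1.94 -0.3   0.95 -0.86]
(array([-0.0021,  0.002 ,  0.1211]), array([-0.   , -0.   ,  0.008]))
[[297.31863964   0.         256.70388178]
 [  0.         297.31863964 193.48932907]
 [  0.           0.           1.        ]] [[ 4.53435500e-04 -9.64031506e-01 -2.65787603e-01  6.84024089e+01]
 [ 9.99999819e-01  3.31948138e-04  5.02005936e-04  9.74704017e-01]
 [-3.95721838e-04 -2.65787782e-01  9.64031482e-01 -1.25280254e+02]
 [ 0.00000000e+00  0.00000000e+00  0.00000000e+00  1.00000000e+00]]
```

View pics/w1.png

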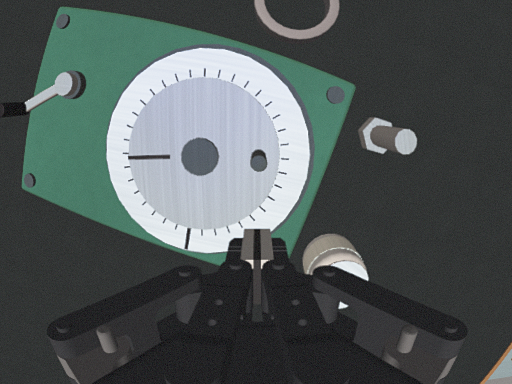

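The wrist view shows the dial centre at (200,157), the index line end at (129,157) and the post at (259,158). The long line runs from (189,230) to (186,247). The closed fingertips at (257,240) stand below the post in the picture, which is the clockwise side.

```bash
cat >> rel.py <<'E'
def wplane(w,s,u,v,z):
    K=w["intrinsics"];d=np.array([u-K[0,2],v-K[1,2]])/K[0,0];th=np.linalg.norm(d);D=np.r_[d/th*np.sin(th),np.cos(th)]
    q=s["ee_rot"];R=Ro.from_quat([q[1],q[2],q[3],q[0]]).as_matrix();H=np.array(w["hand_eye"])
    o=R@H[:3,3]+s["position"];D=R@H[:3,:3]@D;return (o+D*(z-o[2])/D[2])[:2]
def ang(p,c):
    d=np.array(p)-c;return np.degrees(np.arctan2(d[1],d[0]))%360,np.linalg.norm(d)
E
python3 - <<'E'
from rel import *
import pickle
w,s=pickle.load(open("w1.pkl","rb"))
c=wplane(w,s,200,157,56);print("hub",c)
for n,u,v,z in(("idx",129,157,50),("long in",189,230,42),("long out",186,247,42),("posttop",259,156,92),("knobpiv",68,84,50),("tip",257,232,62)):
    p=wplane(w,s,u,v,z);print(n,p.round(1),ang(p,c),ang(p,np.array([521.3,-46.7])))
E
```

```text
hub [522.94222556 -48.05287993]
idx [502.9  23.7] (np.float64(105.6236249640787), np.float64(74.54730468092308)) (np.float64(104.66577378114744), np.float64(72.81230689542406))
long in [442.4 -52.5] (np.float64(183.12599301317132), np.float64(80.68259630562763)) (np.float64(184.16902196895563), np.float64(79.12970059034426))
long out [421.8 -53.3] (np.float64(182.9554237112253), np.float64(101.23830872711503)) (np.float64(183.78073199421578), np.float64(99.67836126867591))
posttop [543.7 -98.5] (np.float64(292.36513748556433), np.float64(54.53502076930874)) (np.float64(293.3846878233287), np.float64(56.419945850268874))
knobpiv [561.1 115. ] (np.float64(76.83230221204032), np.float64(167.45976051641077)) (np.float64(76.17608039401064), np.float64(166.52747551260993))
tip [ 469.1 -118.8] (np.float64(232.72766773765244), np.float64(88.94731675228891)) (np.float64(234.09570562622912), np.float64(89.05473776919183))
```

In the tool's units: 0.121 m / 0.6 = 0.2017, 0.115 m / 0.6 = 0.1917, 0.008 rad / 6.2832 = 0.0013.

>>> {"fn": "carry_out", "kwargs": {
  "moves": [
    {"fingers":1,"offset":[-0.0033,0.0033,0.0667],"twist":[0,0,0.0013]},
    {"fingers":1,"offset":[-0.0033,0.0033,0.1167],"twist":[0,0,0.0013]},
    {"fingers":1,"offset":[-0.0033,0.0033,0.15],"twist":[0,0,0.0013]},
    {"fingers":1,"offset":[-0.0033,0.0033,0.175],"twist":[0,0,0.0013]},
    {"fingers":1,"offset":[-0.0033,0.0033,0.1917],"twist":[0,0,0.0013]},
    {"fingers":1,"offset":[-0.0033,0.0033,0.2017],"twist":[0,0,0.0013]},
    {"fingers":1,"offset":[-0.0033,0.0033,0.2017],"twist":[0,0,0.0013]},
    {"fingers":1,"offset":[-0.0033,0.0033,0.2017],"twist":[0,0,0.0013]}
  ]
}}

```text
clock: 2.82
position: [508.4, -108.3, 79.6]
ee_rot: [0.0, 0.99, 0.138, 0.0]
contact_force: [-0.0, 0.1, -0.9]
grip_width: 0.1
finger_force: 0.0
```

```bash
cat >> rel.py <<'E'
C=np.array([521.8,-47.2])
def arc(phi,d,z=79.,c=C,r=55.,th0=285.9,sgn=1):
    t=np.radians(th0+phi);p=c+r*np.array([np.cos(t),np.sin(t)])-d*np.array([-np.sin(t),np.cos(t)])
    return [*p,z],(th0+phi+90 if sgn>0 else th0+phi-90)
def rows(L,**k):
    for phi,d in L:
        o,t=rel(*arc(phi,d,**k));print(phi,o.round(4).tolist(),t.round(3).tolist())
E
python3 -c "
from rel import *
st();rows([(0,26),(0,22),(0,19.5),(0,18)]+[(3*i,18) for i in range(1,9)])"
```

```text
2.82 [ 508.4 -108.3   79.6] yaw 15.8 F [-0.   0.1 -0.9] grip 0.1 q [-0.35  0.55  0.62  2.02 -0.47  0.72 -0.72]
0 [0.0036, -0.0001, 0.0006] [0.0, -0.001, -0.002]
0 [0.0076, -0.0001, 0.0006] [0.0, -0.001, -0.002]
0 [0.0101, -0.0001, 0.0006] [0.0, -0.001, -0.002]
0 [0.0116, -0.0001, 0.0006] [0.0, -0.001, -0.002]
3 [0.0145, 0.0007, 0.0007] [0.0, -0.001, -0.054]
6 [0.0175, 0.0014, 0.0007] [0.0, -0.001, -0.106]
9 [0.0204, 0.002, 0.0007] [0.0, -0.001, -0.159]
12 [0.0234, 0.0024, 0.0007] [0.0, -0.001, -0.211]
15 [0.0265, 0.0026, 0.0007] [0.0, -0.001, -0.263]
18 [0.0295, 0.0027, 0.0007] [0.0, -0.001, -0.316]
21 [0.0325, 0.0026, 0.0007] [0.0, -0.001, -0.368]
24 [0.0355, 0.0024, 0.0007] [0.0, -0.001, -0.42]
```

In the tool's units: 0.0355 m / 0.6 = 0.0592, 0.0325 m / 0.6 = 0.0542, -0.42 rad / 6.2832 = -0.0668.

>>> {"fn": "carry_out", "kwargs": {
  "moves": [
    {"fingers":1,"offset":[0.006,0,0.001],"twist":[0,0,0]},
    {"fingers":1,"offset":[0.0127,0,0.001],"twist":[0,0,0]},
    {"fingers":1,"offset":[0.0168,0,0.001],"twist":[0,0,0]},
    {"fingers":1,"offset":[0.0193,0,0.001],"twist":[0,0,0]},
    {"fingers":1,"offset":[0.0242,0.0012,0.001],"twist":[0,0,-0.0086]},
    {"fingers":1,"offset":[0.0292,0.0023,0.001],"twist":[0,0,-0.0169]},
    {"fingers":1,"offset":[0.034,0.0033,0.001],"twist":[0,0,-0.0253]},
    {"fingers":1,"offset":[0.039,0.004,0.001],"twist":[0,0,-0.0336]},
    {"fingers":1,"offset":[0.0442,0.0043,0.001],"twist":[0,0,-0.0419]},
    {"fingers":1,"offset":[0.0492,0.0045,0.001],"twist":[0,0,-0.0503]},
    {"fingers":1,"offset":[0.0542,0.0043,0.001],"twist":[0,0,-0.0586]},
    {"fingers":1,"offset":[0.0592,0.004,0.001],"twist":[0,0,-0.0668]}
  ]
}}

```text
clock: 3.82
position: [542.9, -101.1, 78.6]
ee_rot: [0.0, 0.94, 0.342, -0.0]
contact_force: [-3.3, -1.6, 0.9]
grip_width: 0.1
finger_force: 1.3
```

```bash
cat > see.py <<'E'
from rel import *
import pickle,sys
def prof(samp,g,rs,z,c,a0,a1):
    a=np.arange(a0,a1,.25);out=[]
    for r in rs:
        uv=np.array([samp([c[0]+r*np.cos(np.radians(t)),c[1]+r*np.sin(np.radians(t)),z]) for t in a],np.float32)
        out.append(cv2.remap(g,uv[:,:1].copy(),uv[:,1:].copy(),1)[:,0])
    return a,np.mean(out,0)
def dark(a,p):
    m=np.median(p);i=p.argmin();w=np.clip(m-.25*(m-p[i])-p,0,None)*(abs(a-a[i])<6);return (a*w).sum()/w.sum(),p[i],m
def look(tag):
    s=bot.observe();w=bot.capture("wrist");T=bot.capture("top")
    pickle.dump((w,s,T),open(tag+".pkl","wb"));return w,s,T
def wproj(w,s):
    q=s["ee_rot"];R=Ro.from_quat([q[1],q[2],q[3],q[0]]).as_matrix();H=np.array(w["hand_eye"]);K=w["intrinsics"]
    def f(X):
        x=R.T@(np.array(X,float)-s["position"]);x=H[:3,:3].T@(x-H[:3,3]);n=np.hypot(x[0],x[1]);th=np.arctan2(n,x[2])
        return x[:2]/n*th*K[0,0]+K[:2,2]
    return f
def report(w,s,T,cT,cW,ia,la=(174,193)):
    for n,sm,im,c in(("top",lambda X:proj(T,X),T,cT),("wrist",wproj(w,s),w,cW)):
        g=cv2.cvtColor(im["color"],cv2.COLOR_RGB2GRAY).astype(np.float32)
        i=dark(*prof(sm,g,range(35,70,3),50,c,*ia));l=dark(*prof(sm,g,range(88,100,2),42,c,*la))
        print(n,"idx",np.round(i,1),"long",np.round(l,1),"diff",round(l[0]-i[0],2))
E
python3 -c "
from see import *
st();k=look('k1');report(*k,(520.9,-46.6),(522.9,-48),(100,165))
cv2.imwrite('pics/k1.png',np.hstack([k[0]['color'][:, :400],cv2.resize(k[2]['color'][165:285,170:340],None,fx=2,fy=2)[:384]] if 0 else k[0]['color'])[...,::-1] if 0 else k[0]['color'][...,::-1])
rows([(24+3*i,18) for i in range(1,12)])"
```

```text
3.82 [ 542.9 -101.1   78.6] yaw 40.0 F [-3.3 -1.6  0.9] grip 0.1 q [-0.27  0.57  0.51  1.93 -0.4   0.74 -0.4 ]
top idx [150.6  44.6 150.5] long [176.6  61.7  65.4] diff 26.01
wrist idx [128.   42.4 186.5] long [189.1  33.4  58.2] diff 61.15
27 [0.0029, 0.001, -0.0004] [0.0, -0.0, -0.052]
30 [0.0059, 0.0017, -0.0004] [0.0, -0.0, -0.104]
33 [0.0088, 0.0023, -0.0004] [0.0, -0.0, -0.156]
36 [0.0118, 0.0027, -0.0004] [0.0, -0.0, -0.209]
39 [0.0149, 0.0029, -0.0004] [0.0, -0.0, -0.261]
42 [0.0179, 0.003, -0.0004] [0.0, -0.0, -0.313]
45 [0.0209, 0.003, -0.0004] [0.0, -0.0, -0.366]
48 [0.0239, 0.0027, -0.0004] [0.0, -0.0, -0.418]
51 [0.0269, 0.0023, -0.0004] [0.0, -0.0, -0.47]
54 [0.0299, 0.0018, -0.0004] [0.0, -0.0, -0.523]
57 [0.0329, 0.0011, -0.0004] [0.0, -0.0, -0.575]
```

View pics/k1.png

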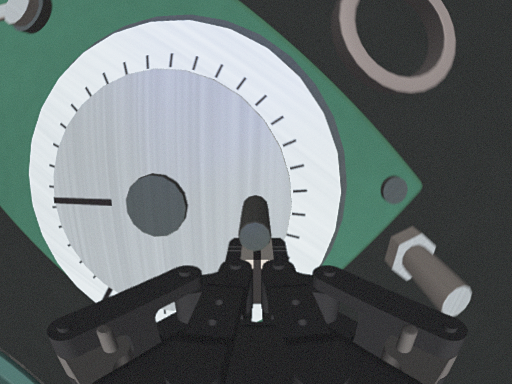

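The wrist view shows the fingertips behind the post at (255,235). The index line, from (55,200) to (110,202), has turned about 22° and nothing else has moved.

In the tool's units: 0.0329 m / 0.6 = 0.0548, 0.0299 m / 0.6 = 0.0498, -0.575 rad / 6.2832 = -0.0915.

>>> {"fn": "carry_out", "kwargs": {
  "moves": [
    {"fingers":1,"offset":[0.0048,0.0017,0],"twist":[0,0,-0.0083]},
    {"fingers":1,"offset":[0.0098,0.0028,0],"twist":[0,0,-0.0166]},
    {"fingers":1,"offset":[0.0147,0.0038,0],"twist":[0,0,-0.0248]},
    {"fingers":1,"offset":[0.0197,0.0045,0],"twist":[0,0,-0.0333]},
    {"fingers":1,"offset":[0.0248,0.0048,0],"twist":[0,0,-0.0415]},
    {"fingers":1,"offset":[0.0298,0.005,0],"twist":[0,0,-0.0498]},
    {"fingers":1,"offset":[0.0348,0.005,0],"twist":[0,0,-0.0583]},
    {"fingers":1,"offset":[0.0398,0.0045,0],"twist":[0,0,-0.0665]},
    {"fingers":1,"offset":[0.0448,0.0038,0],"twist":[0,0,-0.0748]},
    {"fingers":1,"offset":[0.0498,0.003,0],"twist":[0,0,-0.0832]},
    {"fingers":1,"offset":[0.0548,0.0018,0],"twist":[0,0,-0.0915]},
    {"fingers":1,"offset":[0.0548,0.0018,0],"twist":[0,0,-0.0915]}
  ]
}}

```text
clock: 4.92
position: [569.2, -80.6, 78.6]
ee_rot: [0.0, 0.805, 0.594, 0.0]
contact_force: [-0.3, -1.2, 1.1]
grip_width: -0.1
finger_force: 0.7
```

```bash
python3 -c "
from see import *
st();k=look('k2');report(*k,(520.9,-46.6),(522.9,-48),(140,172),(176,190))
rows([(57+2*i,18) for i in range(1,11)])"
```

```text
4.92 [569.2 -80.6  78.6] yaw 72.9 F [-0.3 -1.2  1.1] grip -0.1 q [-0.19  0.57  0.36  1.87 -0.28  0.75  0.03]
top idx [142.9  61.6  65.5] long [178.8  68.9  70.1] diff 35.93
wrist idx [160.4  41.6 185.4] long [182.8  38.4 232.3] diff 22.33
59 [0.0021, 0.0008, -0.0005] [0.0, -0.0, -0.04]
61 [0.0041, 0.0013, -0.0005] [0.0, -0.0, -0.074]
63 [0.0061, 0.0017, -0.0005] [0.0, -0.0, -0.109]
65 [0.008, 0.0021, -0.0005] [0.0, -0.0, -0.144]
67 [0.01, 0.0024, -0.0005] [0.0, -0.0, -0.179]
69 [0.0121, 0.0027, -0.0005] [0.0, -0.0, -0.214]
71 [0.0141, 0.0029, -0.0005] [0.0, -0.0, -0.249]
73 [0.0161, 0.003, -0.0005] [0.0, -0.0, -0.284]
75 [0.0181, 0.003, -0.0005] [0.0, 0.0, -0.319]
77 [0.0201, 0.0029, -0.0005] [0.0, 0.0, -0.354]
```

In the tool's units: 0.0181 m / 0.6 = 0.0302, 0.0161 m / 0.6 = 0.0268, -0.319 rad / 6.2832 = -0.0508.

>>> {"fn": "carry_out", "kwargs": {
  "moves": [
    {"fingers":1,"offset":[0.0035,0.0013,0],"twist":[0,0,-0.0064]},
    {"fingers":1,"offset":[0.0068,0.0022,0],"twist":[0,0,-0.0118]},
    {"fingers":1,"offset":[0.0102,0.0028,0],"twist":[0,0,-0.0173]},
    {"fingers":1,"offset":[0.0133,0.0035,0],"twist":[0,0,-0.0229]},
    {"fingers":1,"offset":[0.0167,0.004,0],"twist":[0,0,-0.0285]},
    {"fingers":1,"offset":[0.0202,0.0045,0],"twist":[0,0,-0.0341]},
    {"fingers":1,"offset":[0.0235,0.0048,0],"twist":[0,0,-0.0396]},
    {"fingers":1,"offset":[0.0268,0.005,0],"twist":[0,0,-0.0452]},
    {"fingers":1,"offset":[0.0302,0.005,0],"twist":[0,0,-0.0508]},
    {"fingers":1,"offset":[0.0302,0.005,0],"twist":[0,0,-0.0508]},
    {"fingers":1,"offset":[0.0302,0.005,0],"twist":[0,0,-0.0508]}
  ]
}}

```text
clock: 5.93
position: [577.1, -64.2, 78.5]
ee_rot: [0.0, 0.701, 0.713, 0.0]
contact_force: [1.0, 0.8, 0.8]
grip_width: -0.2
finger_force: 0.3
```

```bash
python3 -c "
from see import *
st();k=look('k3');report(*k,(520.9,-46.6),(522.9,-48),(170,190),(176,190))
for c in [(521.9,-47.2),(522.9,-47)]: report(*k,(520.9,-46.6),c,(170,190),(176,190))
cv2.imwrite('pics/k3.png',k[0]['color'][...,::-1])
rows([(75+.5*i,18) for i in range(1,11)])"
```

```text
5.93 [577.1 -64.2  78.5] yaw 91.0 F [1.  0.8 0.8] grip -0.2 q [-0.16  0.57  0.28  1.86 -0.22  0.75  0.26]
top idx [172.5  70.3  71.2] long [182.3  70.4  71.3] diff 9.77
wrist idx [178.4  40.6 185.5] long [182.8  35.8 232.3] diff 4.39
top idx [172.5  70.3  71.2] long [182.3  70.4  71.3] diff 9.77
wrist idx [179.3  41.4 185.7] long [183.3  36.5 233. ] diff 4.04
top idx [172.5  70.3  71.2] long [182.3  70.4  71.3] diff 9.77
wrist idx [179.5  41.4 185.1] long [183.4  36.8 232.3] diff 3.89
75.5 [0.0004, 0.0002, -0.0005] [-0.0, -0.0, -0.007]
76.0 [0.0009, 0.0003, -0.0005] [-0.0, -0.0, -0.016]
76.5 [0.0013, 0.0005, -0.0005] [-0.0, -0.0, -0.025]
77.0 [0.0018, 0.0006, -0.0005] [-0.0, -0.0, -0.033]
77.5 [0.0023, 0.0008, -0.0005] [-0.0, -0.0, -0.042]
78.0 [0.0028, 0.0009, -0.0005] [-0.0, -0.0, -0.051]
78.5 [0.0033, 0.001, -0.0005] [-0.0, -0.0, -0.059]
79.0 [0.0038, 0.0012, -0.0005] [-0.0, -0.0, -0.068]
79.5 [0.0043, 0.0013, -0.0005] [-0.0, -0.0, -0.077]
80.0 [0.0048, 0.0014, -0.0005] [-0.0, -0.0, -0.086]
```

View pics/k3.png

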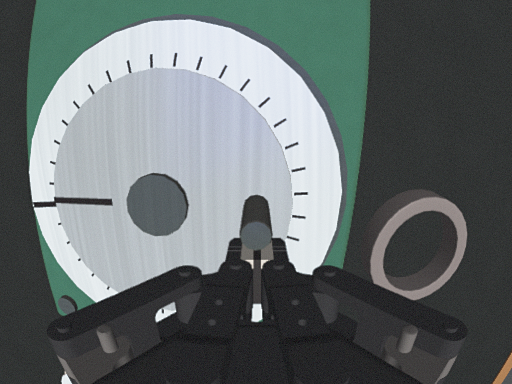

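The index line (55 to 112, row 201) nearly meets the long line (33 to 55, row 204), with a few degrees left. I'll pin the centre from the hub seen in this view.

```bash
cat >> see.py <<'E'
def hubc(w,s,uv0):
    g=cv2.cvtColor(w["color"],cv2.COLOR_RGB2GRAY);n,l,stt,ce=cv2.connectedComponentsWithStats((g<120).astype(np.uint8))
    i=l[uv0[1],uv0[0]];k=max(cv2.findContours((l==i).astype(np.uint8),0,1)[0],key=cv2.contourArea)[:,0]
    P=np.array([wplane(w,s,u,v,55) for u,v in k]);A=np.c_[2*P,np.ones(len(P))];q=np.linalg.lstsq(A,(P**2).sum(1),rcond=None)[0]
    return q[:2],np.sqrt(q[2]+q[:2]@q[:2]),stt[i]
E
python3 -c "
from see import *
w,s,T=pickle.load(open('k3.pkl','rb'))
c,r,i=hubc(w,s,(157,204));print(c,r,i);report(w,s,T,(520.9,-46.6),c,(170,190),(176,190))
w,s=pickle.load(open('w1.pkl','rb'));c,r,i=hubc(w,s,(200,157));print(c,r)
"
```

```text
[523.40704117 -46.19279305] 17.75397582389675 [ 127  173   62   63 2994]
top idx [172.5  70.3  71.2] long [182.3  70.4  71.3] diff 9.77
wrist idx [180.4  40.1 185.3] long [183.9  36.6 232. ] diff 3.5
[523.23698743 -47.15311868] 17.137874568926318
```

In the tool's units: 0.0028 m / 0.6 = 0.0047, 0.0023 m / 0.6 = 0.0038, -0.051 rad / 6.2832 = -0.0081.

>>> {"fn": "carry_out", "kwargs": {
  "moves": [
    {"fingers":1,"offset":[0.0015,0.0005,0],"twist":[0,0,-0.0025]},
    {"fingers":1,"offset":[0.003,0.001,0],"twist":[0,0,-0.0053]},
    {"fingers":1,"offset":[0.0038,0.0013,0],"twist":[0,0,-0.0067]},
    {"fingers":1,"offset":[0.0047,0.0015,0],"twist":[0,0,-0.0081]},
    {"fingers":1,"offset":[0.0047,0.0015,0],"twist":[0,0,-0.0081]},
    {"fingers":1,"offset":[0.0047,0.0015,0],"twist":[0,0,-0.0081]}
  ]
}}

```text
clock: 6.53
position: [577.9, -61.4, 78.5]
ee_rot: [0.0, 0.682, 0.731, -0.0]
contact_force: [-0.2, -1.5, -0.1]
grip_width: -0.3
finger_force: 0.8
```

```bash
python3 -c "
from see import *
st();w,s,T=look('k4')
c,r,i=hubc(w,s,(157,204));print(c,r);report(w,s,T,(520.9,-46.6),c,(172,192),(176,190))
cv2.imwrite('pics/k4.png',cv2.resize(w['color'][150:260,20:220],None,fx=4,fy=4,interpolation=2)[...,::-1])"
```

```text
6.53 [577.9 -61.4  78.5] yaw 94.0 F [-0.2 -1.5 -0.1] grip -0.3 q [-0.15  0.57  0.26  1.86 -0.21  0.75  0.3 ]
[523.38796079 -46.16420979] 17.760113764753417
top idx [189.7  70.8  71.3] long [184.9  70.6  71.4] diff -4.79
wrist idx [183.1  41.4 185.3] long [183.9  35.8 232.1] diff 0.75
```

View pics/k4.png

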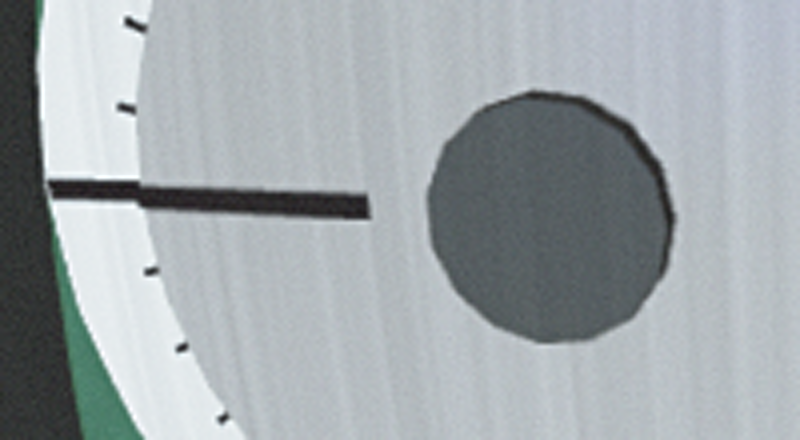

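Index and long line now look nearly collinear, within about 0.5–1°. I'll back off the post and check from a clear view.

In the tool's units: -0.12 m / 0.6 = -0.2, -0.115 m / 0.6 = -0.1917, -0.051 rad / 6.2832 = -0.0081.

>>> {"fn": "carry_out", "kwargs": {
  "moves": [
    {"fingers":1,"offset":[-0.0133,0,0],"twist":[0,0,-0.0081]},
    {"fingers":1,"offset":[-0.0333,0,0],"twist":[0,0,0]},
    {"fingers":1,"offset":[-0.0417,0,-0.0333],"twist":[0,0,0]},
    {"fingers":1,"offset":[-0.0417,0,-0.0833],"twist":[0,0,0]},
    {"fingers":1,"offset":[-0.0583,0,-0.1417],"twist":[0,0,0]},
    {"fingers":1,"offset":[-0.1,0,-0.1833],"twist":[0,0,0]},
    {"fingers":1,"offset":[-0.15,0,-0.2],"twist":[0,0,0]},
    {"fingers":1,"offset":[-0.1917,0,-0.2],"twist":[0,0,0]},
    {"fingers":1,"offset":[-0.2,0,-0.2],"twist":[0,0,0]},
    {"fingers":1,"offset":[-0.2,0,-0.2],"twist":[0,0,0]},
    {"fingers":1,"offset":[-0.2,0,-0.2],"twist":[0,0,0]}
  ]
}}

```text
clock: 7.55
position: [586.1, -180.9, 198.0]
ee_rot: [-0.0, 0.683, 0.73, -0.0]
contact_force: [0.2, 0.6, -0.2]
grip_width: -0.0
finger_force: 0.0
```

```bash
python3 -c "
from see import *
st();w,s,T=look('k5')
f=wproj(w,s);h=f([523.3,-46.5,56]);print(h)
c,r,i=hubc(w,s,h.astype(int));print(c,r);report(w,s,T,(520.9,-46.6),c,(172,192),(176,190))
cv2.imwrite('pics/k5.png',np.hstack([w['color'][:,:400],T['color'][:,150:400]])[...,::-1])"
```

```text
7.55 [ 586.1 -180.9  198. ] yaw 93.9 F [ 0.2  0.6 -0.2] grip -0.0 q [ 0.    0.46  0.33  1.7  -0.17  1.01  0.46]
[195.75332063  37.62930993]
[523.18207029 -47.13786382] 17.348752257381218
top idx [182.7  85.4 159.5] long [183.6 113.5 223.4] diff 0.89
wrist idx [182.   46.6 188.9] long [183.3  39.1 234. ] diff 1.26
```

View pics/k5.png

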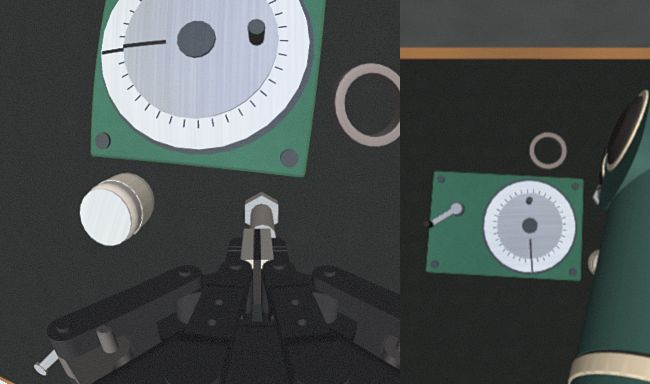

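The wrist view shows index and long line nearly in line (102–165, rows 51–42). The top view is unobstructed, the lines run down at crop (531,240–272), and the bolt, tin and tape are undisturbed. Next I compare the line ends at the rim, which hardly depends on the centre.

```bash
cat >> see.py <<'E'
def rim(w,s,T,cT,cW):
    for n,sm,im,c in(("top",lambda X:proj(T,X),T,cT),("wrist",wproj(w,s),w,cW)):
        g=cv2.cvtColor(im["color"],cv2.COLOR_RGB2GRAY).astype(np.float32)
        I=[dark(*prof(sm,g,[r-1,r,r+1],50,c,175,191))[0] for r in range(40,72,4)];L=[dark(*prof(sm,g,[r-1,r,r+1],42,c,177,190))[0] for r in range(80,100,4)]
        print(n,np.round(I,1),np.round(L,1))
E
python3 -c "
from see import *
for k in ('k4','k5'):
    w,s,T=pickle.load(open(k+'.pkl','rb'));rim(w,s,T,(521.3,-46.7),(523.25,-46.8))"
```

```text
top [188.7 178.4 185.3 179.8 184.2 190.3 175.9 179.6] [180.3 181.7 182.  181.9 183.1]
wrist [182.5 182.5 182.5 182.4 182.4 182.4 182.5 182.5] [184.3 183.5 183.5 183.5 183.5]
top [182.4 182.5 182.5 182.5 182.7 182.6 182.5 182.5] [183.6 183.7 183.6 183.5 183.4]
wrist [182.2 182.4 182.2 182.4 182.3 182.5 182.4 182.4] [183.4 183.4 183.5 183.5 183.5]
```

In the tool's units: 0.1195 m / 0.6 = 0.1992, 0.119 m / 0.6 = 0.1983.

>>> {"fn": "carry_out", "kwargs": {
  "moves": [
    {"fingers":1,"offset":[0.0583,-0.0017,0],"twist":[0,0,0]},
    {"fingers":1,"offset":[0.1167,-0.0025,0.0167],"twist":[0,0,0]},
    {"fingers":1,"offset":[0.15,-0.0028,0.0667],"twist":[0,0,0]},
    {"fingers":1,"offset":[0.16,-0.0028,0.125],"twist":[0,0,0]},
    {"fingers":1,"offset":[0.16,-0.0028,0.1667],"twist":[0,0,0]},
    {"fingers":1,"offset":[0.16,-0.0028,0.1917],"twist":[0,0,0]},
    {"fingers":1,"offset":[0.1633,-0.0025,0.1992],"twist":[0,0,0]},
    {"fingers":1,"offset":[0.1767,-0.0017,0.1992],"twist":[0,0,0]},
    {"fingers":1,"offset":[0.1883,-0.001,0.1992],"twist":[0,0,0]},
    {"fingers":1,"offset":[0.195,-0.0005,0.1992],"twist":[0,0,0]},
    {"fingers":1,"offset":[0.1983,-0.0002,0.1992],"twist":[0,0,0]},
    {"fingers":1,"offset":[0.1983,-0.0002,0.1992],"twist":[0,0,0]}
  ]
}}

```text
clock: 8.65
position: [578.5, -61.6, 79.9]
ee_rot: [0.001, 0.682, 0.732, 0.001]
contact_force: [-0.2, 0.8, -0.2]
grip_width: 0.2
finger_force: 0.0
```

```bash
cat > r.py <<'E'
from see import *
st();w,s,T=look('k6');rim(w,s,T,(521.3,-46.7),(523.25,-46.8))
E
python3 r.py
```

```text
8.65 [578.5 -61.6  79.9] yaw 94.1 F [-0.2  0.8 -0.2] grip 0.2 q [-0.15  0.57  0.27  1.86 -0.21  0.75  0.3 ]
top [175.9 184.  186.6 185.6 177.9 178.3 190.6 180.1] [185.  181.3 184.7 187.5 187.8]
wrist [182.7 182.8 182.8 182.7 182.8 182.7 182.7 182.8] [184.5 183.5 183.5 183.5 183.5]
```

In the tool's units: 0.0008 m / 0.6 = 0.0013, 0.0004 m / 0.6 = 0.0007.

>>> {"fn": "carry_out", "kwargs": {
  "moves": [
    {"fingers":1,"offset":[0.0007,0,0],"twist":[0,0,0]},
    {"fingers":1,"offset":[0.0013,0,0],"twist":[0,0,0]},
    {"fingers":1,"offset":[0.0013,0,0],"twist":[0,0,0]},
    {"fingers":1,"offset":[0.0013,0,0],"twist":[0,0,0]}
  ]
}}

```text
clock: 9.08
position: [577.8, -61.7, 79.0]
ee_rot: [0.0, 0.682, 0.731, -0.0]
contact_force: [0.7, -0.7, -0.7]
grip_width: 0.2
finger_force: 0.0
```

```bash
python3 r.py
```

```text
9.08 [577.8 -61.7  79. ] yaw 94.0 F [ 0.7 -0.7 -0.7] grip 0.2 q [-0.15  0.57  0.27  1.86 -0.21  0.75  0.3 ]
top [185.7 179.2 186.6 180.1 177.6 175.4 188.7 185. ] [188.5 184.1 188.  181.3 177.2]
wrist [182.8 182.8 182.7 182.7 182.7 182.8 182.8 182.7] [184.5 183.5 183.5 183.5 183.5]
```

In the tool's units: 0.001 m / 0.6 = 0.0017, 0.0005 m / 0.6 = 0.0008.

>>> {"fn": "carry_out", "kwargs": {
  "moves": [
    {"fingers":1,"offset":[0.0008,0,0],"twist":[0,0,0]},
    {"fingers":1,"offset":[0.0017,0,0],"twist":[0,0,0]},
    {"fingers":1,"offset":[0.0017,0,0],"twist":[0,0,0]},
    {"fingers":1,"offset":[0.0017,0,0],"twist":[0,0,0]}
  ]
}}

```text
clock: 9.52
position: [577.8, -60.8, 79.0]
ee_rot: [0.0, 0.682, 0.731, -0.0]
contact_force: [0.4, -1.8, -0.1]
grip_width: 0.2
finger_force: 1.0
```

```bash
python3 r.py
```

```text
9.52 [577.8 -60.8  79. ] yaw 94.0 F [ 0.4 -1.8 -0.1] grip 0.2 q [-0.15  0.57  0.27  1.86 -0.21  0.75  0.3 ]
top [188.  178.4 186.9 176.5 175.7 188.  176.4 186.5] [183.6 184.7 179.5 178.4 178.3]
wrist [182.9 183.  182.9 183.  183.  183.  183.  183. ] [184.8 183.5 183.5 183.5 183.5]
```

In the tool's units: 0.0006 m / 0.6 = 0.001, 0.0003 m / 0.6 = 0.0005.

>>> {"fn": "carry_out", "kwargs": {
  "moves": [
    {"fingers":1,"offset":[0.0005,0,0],"twist":[0,0,0]},
    {"fingers":1,"offset":[0.001,0,0],"twist":[0,0,0]},
    {"fingers":1,"offset":[0.001,0,0],"twist":[0,0,0]}
  ]
}}

```text
clock: 9.87
position: [577.8, -60.0, 79.0]
ee_rot: [0.0, 0.682, 0.731, 0.0]
contact_force: [-0.1, -2.3, -0.4]
grip_width: -0.2
finger_force: 1.1
```

```bash
python3 r.py
```

```text
9.87 [577.8 -60.   79. ] yaw 94.0 F [-0.1 -2.3 -0.4] grip -0.2 q [-0.15  0.57  0.27  1.86 -0.21  0.75  0.29]
top [186.3 187.5 183.5 178.5 183.7 176.5 176.3 177.8] [178.2 187.  179.6 186.2 177.4]
wrist [183.8 183.8 183.8 183.7 183.8 183.8 183.8 183.8] [185.7 183.5 183.5 183.6 183.6]
```

In the tool's units: -0.12 m / 0.6 = -0.2, -0.115 m / 0.6 = -0.1917.

>>> {"fn": "carry_out", "kwargs": {
  "moves": [
    {"fingers":1,"offset":[-0.0133,0,0],"twist":[0,0,0]},
    {"fingers":1,"offset":[-0.0333,0,0],"twist":[0,0,0]},
    {"fingers":1,"offset":[-0.0417,0,-0.0333],"twist":[0,0,0]},
    {"fingers":1,"offset":[-0.0417,0,-0.0833],"twist":[0,0,0]},
    {"fingers":1,"offset":[-0.0583,0,-0.1417],"twist":[0,0,0]},
    {"fingers":1,"offset":[-0.1,0,-0.1833],"twist":[0,0,0]},
    {"fingers":1,"offset":[-0.15,0,-0.2],"twist":[0,0,0]},
    {"fingers":1,"offset":[-0.1917,0,-0.2],"twist":[0,0,0]},
    {"fingers":1,"offset":[-0.2,0,-0.2],"twist":[0,0,0]},
    {"fingers":1,"offset":[-0.2,0,-0.2],"twist":[0,0,0]},
    {"fingers":1,"offset":[-0.2,0,-0.2],"twist":[0,0,0]}
  ]
}}

```text
clock: 10.88
position: [585.8, -179.9, 198.6]
ee_rot: [-0.0, 0.682, 0.731, -0.0]
contact_force: [0.7, 0.9, 0.0]
grip_width: 0.2
finger_force: 0.0
```

```bash
python3 r.py
```

```text
10.88 [ 585.8 -179.9  198.6] yaw 94.0 F [0.7 0.9 0. ] grip 0.2 q [-0.    0.46  0.33  1.7  -0.17  1.01  0.46]
top [184.  183.8 183.7 183.8 183.7 183.8 184.  184. ] [183.6 183.7 183.6 183.5 183.4]
wrist [183.5 183.6 183.5 183.7 183.6 183.7 183.6 183.7] [183.2 183.4 183.4 183.4 183.5]
```

The dial is set within about 0.2° in both views. Now to above the lever's far side.

In the tool's units: 0.377 m / 0.6 = 0.6283, -0.004 m / 0.6 = -0.0067, 1.159 rad / 6.2832 = 0.1845.

>>> {"fn": "carry_out", "kwargs": {
  "moves": [
    {"fingers":1,"offset":[0.6283,-0.0067,0],"twist":[0,0,0.1845]},
    {"fingers":1,"offset":[0.6283,-0.0067,0],"twist":[0,0,0.1845]},
    {"fingers":1,"offset":[0.6283,-0.0067,0],"twist":[0,0,0.1845]},
    {"fingers":1,"offset":[0.6283,-0.0067,0],"twist":[0,0,0.1845]},
    {"fingers":1,"offset":[0.6283,-0.0067,0],"twist":[0,0,0.1845]},
    {"fingers":1,"offset":[0.6283,-0.0067,0],"twist":[0,0,0.1845]},
    {"fingers":1,"offset":[0.6283,-0.0067,0],"twist":[0,0,0.1845]},
    {"fingers":1,"offset":[0.6283,-0.0067,0],"twist":[0,0,0.1845]},
    {"fingers":1,"offset":[0.6283,-0.0067,0],"twist":[0,0,0.1845]},
    {"fingers":1,"offset":[0.6283,-0.0067,0],"twist":[0,0,0.1845]},
    {"fingers":1,"offset":[0.6283,-0.0067,0],"twist":[0,0,0.1845]},
    {"fingers":1,"offset":[0.6283,-0.0067,0],"twist":[0,0,0.1845]}
  ]
}}

```text
clock: 11.98
position: [554.7, 199.0, 198.5]
ee_rot: [-0.0, 0.97, 0.241, -0.0]
contact_force: [0.1, -1.0, -0.3]
grip_width: 0.2
finger_force: 0.0
```

```bash
python3 -c "
from see import *
st();w,s,T=look('k7');P=np.array([559.5,118.5]);rows([(0,32)],c=P,r=70,th0=117.6,sgn=-1,z=77)
cv2.imwrite('pics/k7.png',np.hstack([w['color'],T['color'][:,150:400]])[...,::-1])"
```

```text
11.98 [554.7 199.  198.5] yaw 27.9 F [ 0.1 -1.  -0.3] grip 0.2 q [-0.76  0.44  0.48  1.77 -0.23  0.99 -1.28]
0 [-0.0002, 0.0004, 0.1218] [0.0, 0.001, 0.002]
```

View pics/k7.png

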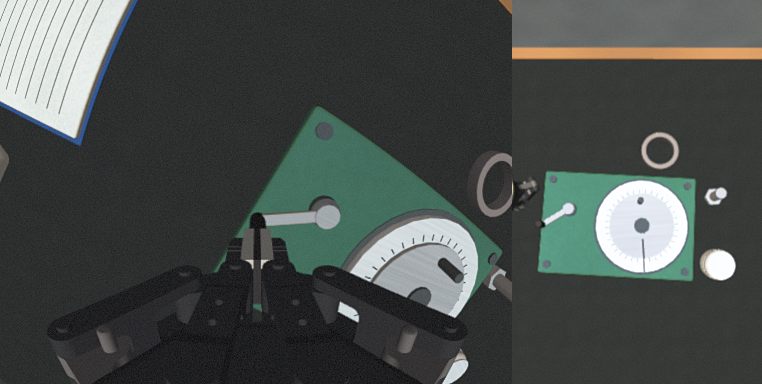

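The wrist view shows the knob top near (258,218), the pivot at (327,215) and the fingertips at (257,240). The top view shows the lever still open, the dial line aligned and the loose parts in place.

```bash
python3 -c "
from see import *
w,s,T=pickle.load(open('k7.pkl','rb'))
print(wplane(w,s,258,219,88),wplane(w,s,327,215,50),'pred knob',[559.5+70*np.cos(np.radians(117.6)),118.5+70*np.sin(np.radians(117.6))])
P=np.array([559.5,118.5])
print(plane(T,150+567-512,210,50), plane(T,150+570-512,210,50))"
```

```text
[538.73039219 187.89712123] [561.83781755 122.18418428] pred knob [np.float64(527.0692775416097), np.float64(180.53425054618504)]
[554.48668664 123.98317518  50.        ] [554.54242392 117.07460901  50.        ]
```

In the tool's units: 0.08 m / 0.6 = 0.1333, 0.075 m / 0.6 = 0.125.

>>> {"fn": "carry_out", "kwargs": {
  "moves": [
    {"fingers":1,"offset":[0,0,0.05],"twist":[0,0,0]},
    {"fingers":1,"offset":[0,0,0.1],"twist":[0,0,0]},
    {"fingers":1,"offset":[0,0,0.125],"twist":[0,0,0]},
    {"fingers":1,"offset":[0,0,0.1333],"twist":[0,0,0]},
    {"fingers":1,"offset":[0,0,0.1333],"twist":[0,0,0]}
  ]
}}

```text
clock: 12.5
position: [555.5, 194.8, 118.2]
ee_rot: [0.0, 0.971, 0.238, -0.001]
contact_force: [-0.6, -0.3, -0.3]
grip_width: 0.0
finger_force: 0.0
```

In the tool's units: 0.04 m / 0.6 = 0.0667, 0.03 m / 0.6 = 0.05.

>>> {"fn": "carry_out", "kwargs": {
  "moves": [
    {"fingers":1,"offset":[0.0167,0,0],"twist":[0,0,0]},
    {"fingers":1,"offset":[0.0167,0,0.025],"twist":[0,0,0]},
    {"fingers":1,"offset":[0.0167,0,0.05],"twist":[0,0,0]},
    {"fingers":1,"offset":[0.0167,0,0.0667],"twist":[0,0,0]},
    {"fingers":1,"offset":[0.0167,0,0.0667],"twist":[0,0,0]},
    {"fingers":1,"offset":[0.0167,0,0.0667],"twist":[0,0,0]}
  ]
}}

```text
clock: 13.0
position: [564.9, 200.4, 79.6]
ee_rot: [0.0, 0.971, 0.238, 0.0]
contact_force: [-0.4, 0.6, 0.1]
grip_width: -0.1
finger_force: 0.0
```

```bash
python3 -c "
from see import *
st();P=np.array([559.5,118.5]);rows([(0,36),(0,31),(0,26),(0,22),(0,19)]+[(3*i,19) for i in range(1,8)],c=P,r=70,th0=117.6,sgn=-1,z=77)"
```

```text
13.0 [564.9 200.4  79.6] yaw 27.6 F [-0.4  0.6  0.1] grip -0.1 q [-0.7   0.61  0.41  1.81 -0.33  0.78 -1.21]
0 [-0.0068, 0.0001, 0.0026] [0.0, -0.0, -0.0]
0 [-0.0118, 0.0001, 0.0026] [0.0, -0.0, -0.0]
0 [-0.0168, 0.0001, 0.0026] [0.0, -0.0, -0.0]
0 [-0.0208, 0.0001, 0.0026] [0.0, -0.0, -0.0]
0 [-0.0238, 0.0001, 0.0026] [0.0, -0.0, -0.0]
3 [-0.0275, -0.0008, 0.0026] [0.0, -0.0, -0.053]
6 [-0.0312, -0.0015, 0.0026] [0.0, -0.0, -0.105]
9 [-0.035, -0.002, 0.0026] [0.0, -0.0, -0.157]
12 [-0.0387, -0.0023, 0.0026] [0.0, -0.0, -0.21]
15 [-0.0425, -0.0024, 0.0026] [0.0, -0.0, -0.262]
18 [-0.0463, -0.0024, 0.0026] [0.0, -0.0, -0.314]
21 [-0.0501, -0.0021, 0.0026] [0.0, -0.0, -0.367]
```

In the tool's units: -0.0501 m / 0.6 = -0.0835, -0.0463 m / 0.6 = -0.0772, -0.367 rad / 6.2832 = -0.0584.

>>> {"fn": "carry_out", "kwargs": {
  "moves": [
    {"fingers":1,"offset":[-0.0113,0,0],"twist":[0,0,0]},
    {"fingers":1,"offset":[-0.0197,0,0],"twist":[0,0,0]},
    {"fingers":1,"offset":[-0.028,0,0],"twist":[0,0,0]},
    {"fingers":1,"offset":[-0.0347,0,0],"twist":[0,0,0]},
    {"fingers":1,"offset":[-0.0397,0,0],"twist":[0,0,0]},
    {"fingers":1,"offset":[-0.0458,-0.0013,0],"twist":[0,0,-0.0084]},
    {"fingers":1,"offset":[-0.052,-0.0025,0],"twist":[0,0,-0.0167]},
    {"fingers":1,"offset":[-0.0583,-0.0033,0],"twist":[0,0,-0.025]},
    {"fingers":1,"offset":[-0.0645,-0.0038,0],"twist":[0,0,-0.0334]},
    {"fingers":1,"offset":[-0.0708,-0.004,0],"twist":[0,0,-0.0417]},
    {"fingers":1,"offset":[-0.0772,-0.004,0],"twist":[0,0,-0.05]},
    {"fingers":1,"offset":[-0.0835,-0.0035,0],"twist":[0,0,-0.0584]}
  ]
}}

```text
clock: 14.0
position: [519.5, 179.4, 79.3]
ee_rot: [0.0, 0.911, 0.413, 0.001]
contact_force: [3.0, 1.0, -1.1]
grip_width: -0.0
finger_force: 1.2
```

```bash
python3 -c "
from see import *
st();w,s,T=look('k8');P=np.array([559.5,118.5]);rows([(21+3.5*i,19) for i in range(1,11)],c=P,r=70,th0=117.6,sgn=-1,z=79)
cv2.imwrite('pics/k8.png',np.hstack([w['color'],T['color'][:,150:400]])[...,::-1])"
```

```text
14.0 [519.5 179.4  79.3] yaw 48.8 F [ 3.   1.  -1.1] grip -0.0 q [-0.64  0.53  0.32  1.94 -0.25  0.71 -0.9 ]
24.5 [-0.0041, -0.0006, 0.0003] [0.0, -0.0, -0.06]
28.0 [-0.0085, -0.0014, 0.0003] [0.0, -0.0, -0.121]
31.5 [-0.0129, -0.0019, 0.0003] [0.0, -0.0, -0.182]
35.0 [-0.0173, -0.0021, 0.0003] [0.0, -0.0, -0.243]
38.5 [-0.0217, -0.0021, 0.0002] [0.0, -0.0, -0.304]
42.0 [-0.0261, -0.0018, 0.0002] [0.0, -0.0, -0.365]
45.5 [-0.0305, -0.0012, 0.0002] [0.0, -0.0, -0.426]
49.0 [-0.0349, -0.0004, 0.0002] [0.0, -0.0, -0.487]
52.5 [-0.0392, 0.0007, 0.0002] [0.0, -0.0, -0.548]
56.0 [-0.0434, 0.0021, 0.0002] [0.0, -0.0, -0.609]
```

View pics/k8.png

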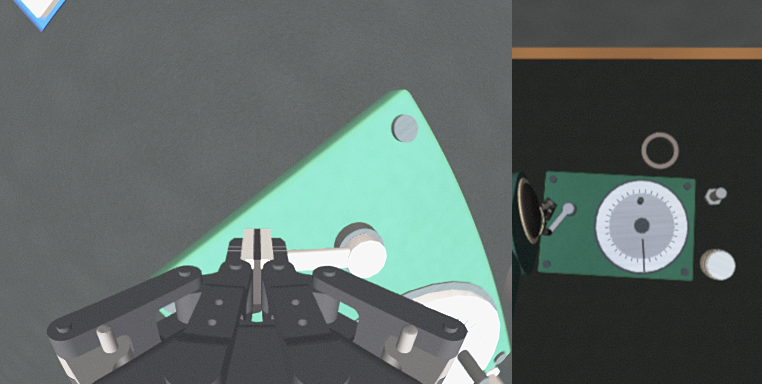

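The lever is swinging. In the wrist view its arm runs from (290,265) to the pivot at (365,258), with about 3 N of contact force. Continuing the arc.

In the tool's units: -0.0434 m / 0.6 = -0.0723, -0.0392 m / 0.6 = -0.0653, -0.609 rad / 6.2832 = -0.0969.

>>> {"fn": "carry_out", "kwargs": {
  "moves": [
    {"fingers":1,"offset":[-0.0068,-0.001,0],"twist":[0,0,-0.0095]},
    {"fingers":1,"offset":[-0.0142,-0.0023,0],"twist":[0,0,-0.0193]},
    {"fingers":1,"offset":[-0.0215,-0.0032,0],"twist":[0,0,-0.029]},
    {"fingers":1,"offset":[-0.0288,-0.0035,0],"twist":[0,0,-0.0387]},
    {"fingers":1,"offset":[-0.0362,-0.0035,0],"twist":[0,0,-0.0484]},
    {"fingers":1,"offset":[-0.0435,-0.003,0],"twist":[0,0,-0.0581]},
    {"fingers":1,"offset":[-0.0508,-0.002,0],"twist":[0,0,-0.0678]},
    {"fingers":1,"offset":[-0.0582,-0.0007,0],"twist":[0,0,-0.0775]},
    {"fingers":1,"offset":[-0.0653,0.0012,0],"twist":[0,0,-0.0872]},
    {"fingers":1,"offset":[-0.0723,0.0035,0],"twist":[0,0,-0.0969]},
    {"fingers":1,"offset":[-0.0723,0.0035,0],"twist":[0,0,-0.0969]}
  ]
}}

```text
clock: 15.02
position: [492.3, 144.9, 79.2]
ee_rot: [0.0, 0.746, 0.666, 0.0]
contact_force: [0.6, -0.4, -0.4]
grip_width: 0.1
finger_force: 0.0
```

```bash
python3 -c "
from see import *
st();P=np.array([559.5,118.5]);rows([(56+1.5*i,19) for i in range(1,11)],c=P,r=70,th0=117.6,sgn=-1,z=79)"
```

```text
15.02 [492.3 144.9  79.2] yaw 83.6 F [ 0.6 -0.4 -0.4] grip 0.1 q [-0.49  0.46  0.18  2.02 -0.13  0.67 -0.35]
57.5 [-0.0016, -0.0007, 0.0002] [0.0, -0.0, -0.027]
59.0 [-0.0034, -0.0011, 0.0002] [0.0, -0.0, -0.053]
60.5 [-0.0053, -0.0015, 0.0002] [0.0, -0.0, -0.079]
62.0 [-0.0072, -0.0018, 0.0002] [0.0, -0.0, -0.105]
63.5 [-0.0091, -0.0021, 0.0002] [0.0, -0.0, -0.132]
65.0 [-0.0109, -0.0023, 0.0002] [0.0, -0.0, -0.158]
66.5 [-0.0128, -0.0025, 0.0002] [0.0, -0.0, -0.184]
68.0 [-0.0147, -0.0026, 0.0002] [0.0, -0.0, -0.21]
69.5 [-0.0166, -0.0027, 0.0002] [0.0, -0.0, -0.236]
71.0 [-0.0185, -0.0028, 0.0002] [0.0, -0.0, -0.263]
```

In the tool's units: -0.01 m / 0.6 = -0.0167, -0.0091 m / 0.6 = -0.0152, -0.132 rad / 6.2832 = -0.021.

>>> {"fn": "carry_out", "kwargs": {
  "moves": [
    {"fingers":1,"offset":[-0.0027,-0.0012,0],"twist":[0,0,-0.0043]},
    {"fingers":1,"offset":[-0.0057,-0.0018,0],"twist":[0,0,-0.0084]},
    {"fingers":1,"offset":[-0.0088,-0.0025,0],"twist":[0,0,-0.0126]},
    {"fingers":1,"offset":[-0.012,-0.003,0],"twist":[0,0,-0.0167]},
    {"fingers":1,"offset":[-0.0152,-0.0035,0],"twist":[0,0,-0.021]},
    {"fingers":1,"offset":[-0.0167,-0.0037,0],"twist":[0,0,-0.0231]},
    {"fingers":1,"offset":[-0.0167,-0.0037,0],"twist":[0,0,-0.0231]}
  ]
}}

```text
clock: 15.6
position: [489.0, 136.9, 79.1]
ee_rot: [-0.0, 0.695, 0.719, 0.001]
contact_force: [1.8, 8.6, -1.5]
grip_width: 0.2
finger_force: 4.3
```

In the tool's units: -0.001 m / 0.6 = -0.0017, -0.0005 m / 0.6 = -0.0008.

>>> {"fn": "carry_out", "kwargs": {
  "moves": [
    {"fingers":1,"offset":[-0.0008,0,0],"twist":[0,0,0]},
    {"fingers":1,"offset":[-0.0017,0,0],"twist":[0,0,0]},
    {"fingers":1,"offset":[-0.0017,0,0],"twist":[0,0,0]}
  ]
}}

```text
clock: 15.85
position: [489.0, 136.7, 79.2]
ee_rot: [-0.0, 0.695, 0.719, 0.001]
contact_force: [1.2, 13.6, -1.0]
grip_width: 0.1
finger_force: 6.5
```

The force is rising with no movement, so the lever is on its stop. Backing off.

In the tool's units: 0.17 m / 0.6 = 0.2833, 0.15 m / 0.6 = 0.25.

>>> {"fn": "carry_out", "kwargs": {
  "moves": [
    {"fingers":1,"offset":[0.01,0,0],"twist":[0,0,0]},
    {"fingers":1,"offset":[0.0333,0,0],"twist":[0,0,0]},
    {"fingers":1,"offset":[0.05,0,-0.0167],"twist":[0,0,0]},
    {"fingers":1,"offset":[0.0583,0,-0.0667],"twist":[0,0,0]},
    {"fingers":1,"offset":[0.0833,0,-0.125],"twist":[0,0,0]},
    {"fingers":1,"offset":[0.1333,0,-0.1667],"twist":[0,0,0]},
    {"fingers":1,"offset":[0.1917,0,-0.1917],"twist":[0,0,0]},
    {"fingers":1,"offset":[0.25,0,-0.2],"twist":[0,0,0]},
    {"fingers":1,"offset":[0.2833,0,-0.2],"twist":[0,0,0]},
    {"fingers":1,"offset":[0.2833,0,-0.2],"twist":[0,0,0]},
    {"fingers":1,"offset":[0.2833,0,-0.2],"twist":[0,0,0]}
  ]
}}

```text
clock: 16.77
position: [482.8, 305.7, 199.3]
ee_rot: [0.0, 0.695, 0.719, -0.0]
contact_force: [0.2, -0.4, -0.2]
grip_width: -0.1
finger_force: 0.0
```

```bash
python3 -c "
from see import *
st();s=bot.observe();T=bot.capture('top');g=cv2.cvtColor(T['color'],cv2.COLOR_RGB2GRAY).astype(np.float32);sm=lambda X:proj(T,X);c=(521.3,-46.7)
print([round(dark(*prof(sm,g,[r-1,r,r+1],50,c,175,191))[0],1) for r in range(40,72,4)],[round(dark(*prof(sm,g,[r-1,r,r+1],42,c,177,190))[0],1) for r in range(80,100,4)])
S=bot.capture('side')
cv2.imwrite('pics/f.png',np.hstack([cv2.resize(T['color'][130:290,170:390],None,fx=2,fy=2),cv2.resize(S['color'][130:330,140:360],None,fx=1.6,fy=1.6)])[...,::-1])"
```

```text
16.77 [482.8 305.7 199.3] yaw 92.0 F [ 0.2 -0.4 -0.2] grip -0.1 q [-0.71  0.38  0.12  1.8  -0.05  0.97 -0.54]
[np.float64(184.0), np.float64(183.8), np.float64(183.7), np.float64(183.8), np.float64(183.7), np.float64(183.8), np.float64(184.0), np.float64(184.0)] [np.float64(183.6), np.float64(183.7), np.float64(183.6), np.float64(183.5), np.float64(183.4)]
```

View pics/f.png

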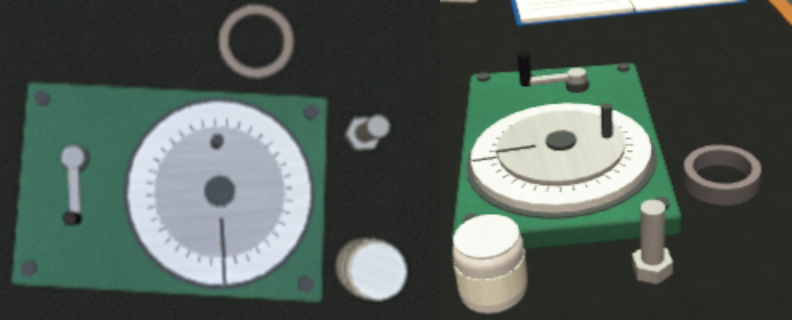

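The final picture shows the lever arm pointing straight down, from (73,157) to (72,217), nearly along the base's -x and so home. The index line and long line are collinear at (222,220–283). The tape, bolt and tin haven't moved, and the arm is clear.

```bash
python3 -c "
from bench import bot
print(bot.sign_off())"
```

```text
the job is handed in; nothing more can be done
None
```

The dial's index line is within about 0.3° of the long line, the clamp lever is pushed home against its stop, the bolt, tin and tape look undisturbed in the final pictures, the arm is clear, and the job is handed in at about 17 s.

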